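# Set the range selector and press the test key

## Robot

A 6-joint arm with a two-finger parallel gripper is mounted at the origin on the work surface. World frame = base frame: x ahead of the robot, y to its left, z up, the work surface at z = 0. Lengths are in m, angles in degrees, forces in N, time in s.
With the tool pointing down it reaches from about 0.4 to 0.825 m from the base axis. Payload 7 kg.
Tool frame: the origin (TCP) lies midway between the tips of the shut fingers; the grasp point (between the pads) lies 19 mm behind it; z points along the fingers, y is the direction in which the jaws open and shut (so a half turn about z gives the same grasp; the last joint's range is limited). The gripper opens to 88 mm and grips with 3 to 60 N. Pads are 19 mm wide; open, the fingers measure 130 mm over their backs; the gripper's body (78 mm by 193 mm) begins 47 mm behind the grasp point.
Start: joints at [-56.259, 20.546, 0.682, 0, -70.136, -16.507], TCP at [0.2, -0.645, 0.227] pointing down, gripper open.
Joint ranges: [-176.03, 176.03], [-82.01, 121.73], [-58.28, 71.71], [-173.87, 95.51], [-174.79, -0.11], [-173.66, 173.66]. Speed limits (degrees/s): [136.94, 136.94, 172.46, 180, 180, 180].

## Interface

Orientations are given as a 3x3 rotation matrix whose columns are the frame's x, y, z axes.
In Python, from rig import robot gives the robot as it stands. Calls block until the motion is done:
- robot.goto(position, orientation): joint-space move of the TCP to a pose.
- robot.servo_line(position, ori=None, speed=0.15): straight line of the TCP; ori=None keeps the orientation; speed is the mean speed in m/s.
- robot.movej(angles): joint-space move.
- robot.move_gripper(opening): opening from 0.0 (shut) to 1.0 (fully open); the grip force is fixed at half the most; returns when the fingers have stopped.
- robot.dwell(seconds).
- robot.ik(position, orientation): joint angles nearest the present ones, or None.
- robot.grab_frame(name): name is "scene" or "top" or "wrist"; returns (picture, depth): 400x640x3 uint8, red, green, blue; 400x640 float32, m along the optical axis (not along the pixel's ray), 0 where there is no reading.
- robot.camera_info(name): a dict with "vfov" (degrees; the focal length in pixels is half the picture's height over the tangent of half this angle, whatever the lens; pixels are square), "cx", "cy" (the principal point, pixels), "view" (4x4, takes a point from world to camera coordinates); the wrist camera has in their place "T_tool_cam" (4x4, takes a point from camera to tool coordinates, whose origin is the TCP and whose axes are the flange's). Camera axes: x right, y down, z forward; pixel columns grow to the right and rows downward; lengths in m; the calibration is good to about 2 mm. A picture is of the moment at which its call begins: read the wrist's pose just before it. camera_info takes no time and is no camera call.
A pose or a line that the arm cannot do raises robot.Unreachable and nothing moves.
- robot.job_done(): hands the job in, once; it reports no verdict.
Readings, each from a call of its own:
- robot.read_t(): time.
- robot.read_qpos(): joint angles.
- robot.read_qvel(): joint speeds.
- robot.read_effort(): joint torques, N m.
- robot.read_position(): TCP position.
- robot.read_tcp_rot(): TCP orientation.
- robot.read_force(): force on the tool from outside, world axes, zero at the start.
- robot.read_ft_torque(): the same for the moment, N m.
- robot.read_grip_width(): opening from 0.0 (shut) to 1.0 (fully open).
Only numpy, scipy, OpenCV 4.12 (cv2) and the standard library are available. Lean on these libraries where they do the work, as an engineer would, in place of code of your own. Each camera call takes 0.05 s, during which the arm holds its last target. There are 200 camera calls.

## Task

On the bench test set, push the selector's tab round until it points at the centre of the disc with three dots, and leave it there; only then press the test key fully down for about half a second and let it come back up. Only push and press, and leave every loose part lying where it is.

Things in the scene. Friction and masses are not known exactly. Their poses are not given: they have to be found in the camera images.
- selector (a joint): Angle of the rotary selector about its upright axis, rad, counter-clockwise from above positive; 0 = tab pointing along the test set's +x. Stops at -1.5 and +1.5; starts between -0.25 and +0.25. No clicks or spring: plain friction (about 2 N pushed sideways at the tab, 60 mm from the axis) leaves it where it was pushed.
- dial_axis (a point): The selector is a black dial 116 mm across and 12 mm high, flat on the top panel, with a steel hub 32 mm across and 6 mm high at its centre and one upright fin, the tab. This point: on its axis, at the height of the dial's top face (12 mm above the panel); turns with the selector, its x axis points along the tab.
- tab_top (a point): Middle of the tab's top edge, 60 mm from the axis, 28 mm above the dial's top face. The tab is an upright cream fin 8 mm thick, reaching radially from 30 to 85 mm from the axis and standing 28 mm above the dial's top face.
- tab_aim (a point): Point the tab aims at: on the tab's line, 115 mm from the axis, 5 mm above the panel; turns with the selector. It stands over a disc's centre when the tab points at that disc.
- tester: The bench test set: fixed grey steel box with an aluminium top panel, 320 x 320 mm, panel 55 mm above the table. Origin: centre of its underside; x and y along its sides, z up. The selector's axis is at x = -20 mm, y = 0; the test key at x = -105 mm, y = 0.
- disc1: Flat cream disc fixed on the panel, 48 mm across, 3 mm thick, with ONE black dot. Origin: centre of its underside. The four discs lie 115 mm from the selector's axis, at -1.2, -0.6, +0.6 and +1.2 rad; which is where varies.
- disc2: The same with TWO dots.
- disc3: The same with THREE dots in a triangle: the position to select.
- disc4: The same with FOUR dots.
- test_key (a joint): Travel of the test key, m: 0 up, 0.006 fully down. A sprung round black push button 36 mm across in a steel surround; fully down takes 5 N straight down; springs back up.
- test_key_top (a point): Centre of the test key's top face; moves with the key.
- transformer: Loose blue block transformer on the panel, in one of its two near corners, 44 x 42 x 30 mm; origin centre of underside. To be left alone.
- tube: Loose glass display tube lying on a black foot on the panel, in the other near corner, 22 mm thick, 62 mm long, 24 mm high; origin centre of underside. To be left alone.
- battery_door: Loose cream plastic battery door on the table left of the test set, 45 x 70 x 7 mm; origin centre of underside. To be left alone.
- driver: Loose screwdriver, 170 mm long, lying on the table right of the test set. To be left alone.

How it is judged:
By the outcome, as a careful person would: the job done as asked, in the order asked, and still so for the second after the job is handed in, with the robot touching nothing.
It also fails if it takes over 45 s, if anything falls off the work surface, if the arm or the gripper's body presses on something with over 40 N, if the wrist force passes 120 N, or if a joint passes its speed limit or range.

## Working session

There is one attempt and no reset: what is moved stays moved. The work goes in short steps, each a Python script; the robot and the scene stay as the last script left them, time stands still between calls to the robot, and variables do not carry over. Pictures are saved under pics/ and viewed, about 8 in all and at most 12, crops included, and the job is handed in when it is done.

```bash
mkdir -p pics; ls
python3 - <<'E'
from rig import robot
import cv2,numpy as np
for n in("top","scene"):
    p,d=robot.grab_frame(n); cv2.imwrite(f"pics/{n}1.png",p[:,:,::-1]); np.savez(f"{n}1.npz",p=p,d=d)
    print(n,robot.camera_info(n))
print(robot.camera_info("wrist"),robot.read_t())
E
```

```text
pics
top {'vfov': 45.207588088894354, 'cx': 315.06424785752785, 'cy': 196.26181674059913, 'view': array([[-1.65973001e-02, -9.99859566e-01, -2.31915947e-03,
         3.00411655e-02],
       [-9.84130527e-01,  1.67459505e-02, -1.76654125e-01,
         5.67987554e-01],
       [ 1.76668153e-01, -6.49625887e-04, -9.84270258e-01,
         1.31059083e+00],
       [ 0.00000000e+00,  0.00000000e+00,  0.00000000e+00,
         1.00000000e+00]])}
scene {'vfov': 47.32941842274829, 'cx': 315.32127560807004, 'cy': 201.9180540091527, 'view': array([[-0.31715966,  0.94820518, -0.01779563,  0.16010455],
       [ 0.77756612,  0.24924915, -0.57729178, -0.38931625],
       [-0.54295551, -0.19693095, -0.816344  ,  1.59199762],
       [ 0.        ,  0.        ,  0.        ,  1.        ]])}
{'vfov': 61.889975158685644, 'cx': 322.3725036466086, 'cy': 200.37276455679495, 'T_tool_cam': array([[ 6.29545278e-04, -9.52153983e-01, -3.05618058e-01,
         8.29600912e-02],
       [ 9.99998734e-01,  1.04614802e-03, -1.19937128e-03,
        -9.43575963e-04],
       [ 1.46170786e-03, -3.05616916e-01,  9.52153435e-01,
        -1.57233689e-01],
       [ 0.00000000e+00,  0.00000000e+00,  0.00000000e+00,
         1.00000000e+00]])} 0.1
```

View pics/top1.png

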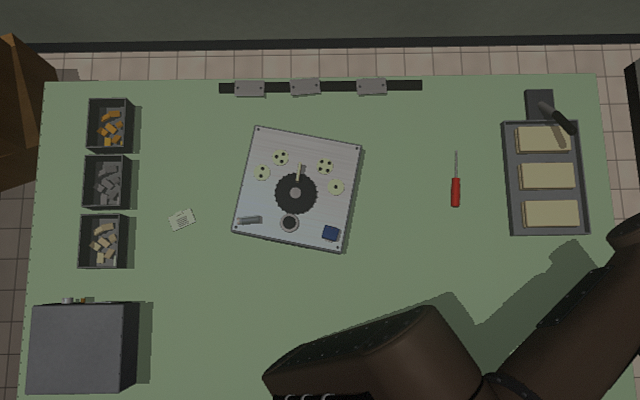

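The top view shows the test set with the dial at (296,193), the tab pointing up the picture, the key at (289,223) and discs at (262,173), (281,158), (325,167) and (336,187). Next I'll take a rough pose and a closer wrist view.

```bash
cat > h.py <<'E'
import numpy as np,cv2
from rig import robot
def K(ci): return 200/np.tan(np.radians(ci['vfov']/2))
def cam(name):
    ci=robot.camera_info(name)
    if name=='wrist':
        T=np.eye(4);T[:3,:3]=robot.read_tcp_rot();T[:3,3]=robot.read_position();C=T@ci['T_tool_cam']
    else: C=np.linalg.inv(ci['view'])
    return C,K(ci),ci['cx'],ci['cy']
def ray(c,uv,z):
    C,f,cx,cy=c; uv=np.atleast_2d(uv).astype(float)
    d=np.c_[(uv[:,0]-cx)/f,(uv[:,1]-cy)/f,np.ones(len(uv))]@C[:3,:3].T
    return C[:3,3]+d*((z-C[2,3])/d[:,2])[:,None]
def proj(c,P):
    C,f,cx,cy=c;q=(np.atleast_2d(P)-C[:3,3])@C[:3,:3]
    return np.c_[q[:,0]/q[:,2]*f+cx,q[:,1]/q[:,2]*f+cy]
def down(a): # tool pointing down, x axis at yaw a
    c,s=np.cos(a),np.sin(a); return np.array([[c,s,0],[s,-c,0],[0,0,-1.]])
E
python3 - <<'E'
from h import *
c=cam('top'); z=.055
P=ray(c,[[257,127],[361,147],[343,252],[234,230]],z); print(P,np.linalg.norm(P-np.roll(P,1,0),axis=1),P.mean(0))
for n,uv,zz in(("dial",[296,193],.073),("key",[289,223],.06),("discs",[[262,173],[281,158],[325,167],[336,187]],.058)): print(n,ray(c,uv,zz))
d=np.load('top1.npz')
cv2.imwrite('pics/topc.png',cv2.resize(d['p'][110:270,210:480,::-1],None,fx=3,fy=3,interpolation=cv2.INTER_CUBIC)[:600,:800])
print(robot.read_tcp_rot())
E
```

```text
[[ 0.77453867  0.18547935  0.055     ]
 [ 0.70932397 -0.11401265  0.055     ]
 [ 0.4096779  -0.05417189  0.055     ]
 [ 0.47584321  0.24823728  0.055     ]] [0.3052172  0.30651005 0.3055629  0.30956284] [0.59234594 0.06638302 0.055     ]
dial [[0.57454088 0.07353306 0.073     ]]
key [[0.49228229 0.09436549 0.06      ]]
discs [[ 0.63684104  0.17024262  0.058     ]
 [ 0.67987535  0.11603812  0.058     ]
 [ 0.65128805 -0.0092106   0.058     ]
 [ 0.59267892 -0.03912994  0.058     ]]
[[-9.55125530e-01 -2.96200758e-01 -5.76610572e-04]
 [-2.96201285e-01  9.55124549e-01  1.37630590e-03]
 [ 1.43072062e-04  1.48533769e-03 -9.99998887e-01]]
```

Run:
```python
from h import *
a=-.215
for p,aa in(([.515,.085,.27],a),([.515,.085,.22],a),([.64,.06,.27],a+np.pi),([.64,.06,.22],a+np.pi),([.5,.085,.1],a),([.5,.085,.1],a+np.pi),([.5,.085,.1],a+np.pi/2),([.5,.085,.1],a-np.pi/2)):
    q=robot.ik(p,down(aa)); print(p,round(aa,2),None if q is None else np.round(q,1))
```

```text
[0.515, 0.085, 0.27] -0.21 [ 30.9   4.5 -14.5   0.  -71.1  46.8]
[0.515, 0.085, 0.22] -0.21 [ 30.9   6.4 -19.    0.  -64.6  46.8]
[0.64, 0.06, 0.27] 2.93 [ 2.27e+01  1.62e+01  1.00e-01  0.00e+00 -7.39e+01 -1.25e+02]
[0.64, 0.06, 0.22] 2.93 [  22.7   17.8   -4.2    0.   -68.  -125. ]
[0.5, 0.085, 0.1] -0.21 [ 31.9  11.9 -29.9   0.  -48.1  45.8]
[0.5, 0.085, 0.1] 2.93 [  31.9   11.9  -29.9    0.   -48.1 -134.2]
[0.5, 0.085, 0.1] 1.36 [ 31.9  11.9 -29.9   0.  -48.1 135.8]
[0.5, 0.085, 0.1] -1.79 [ 31.9  11.9 -29.9   0.  -48.1 -44.2]
```

View pics/topc.png

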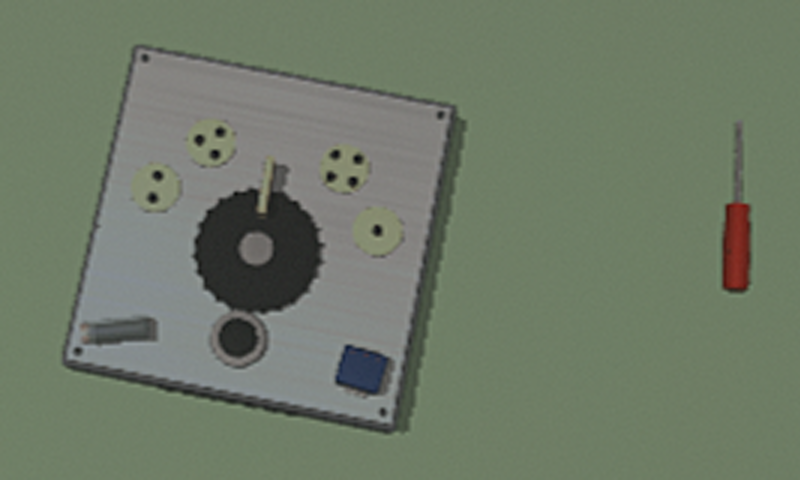

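Seen from above, the three-dot disc is the left inner one (crop 212,142), about +0.6 rad. One-dot is far right, four-dot is right inner and two-dot is far left. The tube is in the lower left corner and the transformer in the lower right.

Run:
```python
from h import *
robot.goto([.515,.085,.27],down(-.215)); robot.move_gripper(0.0)
c=cam('wrist'); p,d=robot.grab_frame('wrist'); np.savez('w1.npz',p=p,d=d,C=c[0],k=c[1:]); cv2.imwrite('pics/w1.png',p[:,:,::-1])
print(robot.read_t(),robot.read_force())
```

```text
4.375 [ 0.26562397 -0.89010282  1.06707492]
```

View pics/w1.png

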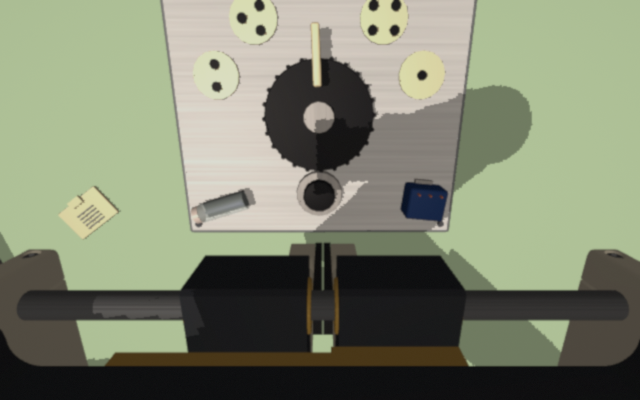

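The wrist view shows the hub at (319,117), tab tip at (315,25), key at (319,195), three-dot disc at (253,18), tube (225,207), transformer (425,200).

```bash
cat > meas.py <<'E'
from h import *
def measure(f):
    d=np.load(f); p=d['p']; dep=d['d']; c=(d['C'],*d['k'])
    hsv=cv2.cvtColor(p,cv2.COLOR_RGB2HSV)
    m=cv2.inRange(hsv,(22,45,120),(36,255,255)); m[230:]=0
    out={'c':c,'p':p,'m':m,'dep':dep,'discs':[]}
    for k in cv2.findContours(cv2.morphologyEx(m,cv2.MORPH_OPEN,np.ones((3,3))),cv2.RETR_EXTERNAL,cv2.CHAIN_APPROX_NONE)[0]:
        if cv2.contourArea(k)<300: continue
        e=cv2.fitEllipse(k); P=ray(c,e[0],.058)[0]
        print(np.round(e[0],1),np.round(e[1],1),cv2.contourArea(k),P.round(4)); out['discs'].append((e,P,k))
    return out
def ell(o,uv,r,lo,hi):
    g=cv2.cvtColor(o['p'],cv2.COLOR_RGB2GRAY); m=cv2.inRange(g,lo,hi)
    R=np.zeros_like(m); cv2.circle(R,uv,r,255,-1); m&=R
    k=max(cv2.findContours(m,cv2.RETR_EXTERNAL,cv2.CHAIN_APPROX_NONE)[0],key=cv2.contourArea)
    return cv2.fitEllipse(cv2.convexHull(k)),cv2.contourArea(k)
E
python3 - <<'E'
from meas import *
o=measure('w1.npz'); c=o['c']
e,a=ell(o,(319,115),62,0,75); print('dial',e,ray(c,e[0],.067))
e,a=ell(o,(319,117),18,90,255); print('hub',e,ray(c,e[0],.073))
e,a=ell(o,(319,194),16,0,75); print('key',e,ray(c,e[0],.065))
dep=o['dep'];C,f,cx,cy=c
for u,v in((319,197),(318,188),(319,117),(315,40),(300,190),(290,90),(280,210),(340,95)):
    z=dep[v,u]; print((u,v),(C[:3,:3]@np.array([(u-cx)/f*z,(v-cy)/f*z,z])+C[:3,3]).round(4))
# panel edges
cv2.imwrite('pics/m.png',o['m'])
E
```

```text
[ 88.5 210.1] [38.6 54.5] 1536.5 [0.5279 0.3615 0.058 ]
[421.4  74.4] [43.9 48.7] 1678.0 [ 0.5934 -0.0384  0.058 ]
[383.5  20.9] [43.6 48.5] 1511.5 [ 0.6509 -0.0078  0.058 ]
[253.2   9.8] [20.7 50.2] 608.0 [0.6878 0.1156 0.058 ]
dial ((318.9412536621094, 114.10529327392578), (111.79203796386719, 116.76531982421875), 170.49777221679688) [[0.57750309 0.07384456 0.067     ]]
hub ((317.9610900878906, 116.60459899902344), (30.351242065429688, 31.190549850463867), 28.512269973754883) [[0.57559873 0.07524911 0.073     ]]
key ((319.1521911621094, 194.54959106445312), (30.425180435180664, 31.250858306884766), 54.91682052612305) [[0.49098161 0.0927386  0.065     ]]
(319, 197) [0.4916 0.0927 0.0764]
(318, 188) [0.5018 0.0916 0.076 ]
(319, 117) [0.575  0.0743 0.0726]
(315, 40) [0.6434 0.0627 0.0943]
(300, 190) [0.5013 0.1125 0.0669]
(290, 90) [0.6072 0.0977 0.0662]
(280, 210) [0.4791 0.1429 0.0545]
(340, 95) [0.5915 0.0485 0.0661]
```

```bash
cat > push.py <<'E'
from h import *
AX=np.array([.5755,.0745]);YAW=-.2145
def pose(th,gap=0.,z=.077):
    u=np.array([np.cos(th),np.sin(th)]);t=np.array([-u[1],u[0]])
    return np.r_[AX+.060*u-(.0135+gap)*t,z],down(th-np.pi/2)
def view(fn):
    robot.goto([.565,.075,.27],down(YAW))
    c=cam('wrist'); p,d=robot.grab_frame('wrist'); np.savez(fn+'.npz',p=p,d=d,C=c[0],k=c[1:]); cv2.imwrite(f'pics/{fn}.png',p[:,:,::-1])
E
python3 - <<'E'
from push import *
th0=-.172; th1=YAW+.6-.03
p,o=pose(th0,.014); robot.goto(np.r_[p[:2],.2],o); robot.servo_line(p,o,.1); print(robot.read_t(),robot.read_force())
for th in np.linspace(th0,th1,7): 
    p,o=pose(th); robot.servo_line(p,o,.06); print(th.round(3),robot.read_force().round(2))
p,o=pose(th1,.012); robot.servo_line(p,o,.1); robot.servo_line(np.r_[p[:2],.2],o,.2)
view('w2'); print(robot.read_t())
E
```

```text
6.9833 [ 0.46923968 -0.908122   -0.14921035]
-0.172 [-0.27 -1.24 -0.21]
-0.084 [-0.41 -0.01 -0.55]
0.004 [-0.52 -0.19 -0.36]
0.092 [-0.41 -0.37  0.27]
0.18 [-0.27 -0.01  0.14]
0.268 [ 0.82 -0.05  0.04]
0.355 [ 0.88 -0.57 -0.59]
10.85
```

View pics/w2.png

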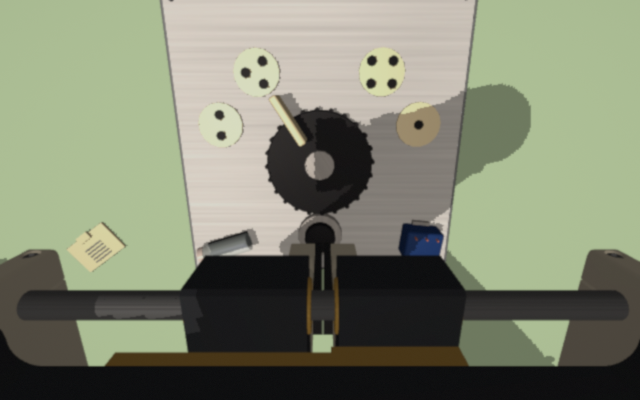

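The tab now points from (303,143) to (272,98), slightly right of the three-dot disc's centre (257,72). I'll measure the remaining angle.

```bash
cat > ang.py <<'E'
from meas import *
from push import YAW
def ang(fn,duv,huv):
    d=np.load(fn+'.npz');p,dep=d['p'],d['d'];c=(d['C'],*d['k']);C,f,cx,cy=c
    v,u=np.mgrid[:400,:640];q=np.stack([(u-cx)/f*dep,(v-cy)/f*dep,dep],-1)@C[:3,:3].T+C[:3,3]
    o={'p':p}
    e,_=ell(o,huv,18,70,255); H=ray(c,e[0],.073)[0,:2]
    hsv=cv2.cvtColor(p,cv2.COLOR_RGB2HSV);m=cv2.inRange(hsv,(20,30,110),(40,255,255))
    R=np.zeros_like(m);cv2.circle(R,duv,30,255,-1);k=max(cv2.findContours(m&R,cv2.RETR_EXTERNAL,cv2.CHAIN_APPROX_NONE)[0],key=cv2.contourArea)
    e2=cv2.fitEllipse(cv2.convexHull(k));D=ray(c,e2[0],.058)[0,:2]
    s=(q[...,2]>.089)&(q[...,2]<.105)&(np.hypot(q[...,0]-H[0],q[...,1]-H[1])<.1)&(dep>0)
    uv=np.c_[u[s],v[s]]; T=ray(c,uv,.095)[:,:2].astype(np.float32)
    (vx,vy,x0,y0)=cv2.fitLine(T,cv2.DIST_HUBER,0,.001,.001).ravel()
    if vx<0: vx,vy=-vx,-vy
    th=np.arctan2(vy,vx); w=D-H; off=(x0-H[0])*-vy+(y0-H[1])*vx
    print('hub',H,e[1],'disc',D,e2[1],'r',np.hypot(*w),'disc ang',np.arctan2(w[1],w[0]))
    print('tab line',th,'axis miss',off,'via mean',np.arctan2(y0-H[1],x0-H[0]),'r mean',np.hypot(x0-H[0],y0-H[1]),'n',len(T),'zmean',q[s][:,2].mean(), 'height panel',np.median(q[195:215,200:250,2]))
    return H,D,th
E
python3 -c "
from ang import *
ang('w2',(257,72),(319,165))"
```

```text
hub [0.57564786 0.07535621] (28.790977478027344, 29.761884689331055) disc [0.68169553 0.11772353] (46.103004455566406, 50.64575958251953) r 0.1141976169438389 disc ang 0.3800856265693023
tab line 0.35216105 axis miss -0.0006009059977372493 via mean 0.3416579729372412 r mean 0.05721356323199214 n 492 zmean 0.09366183485850409 height panel 0.053870660372367096
```

Everything agrees to within about 0.5°: the tab is at about 0.348 and the disc at about 0.383. I'll make a small final push and re-check.

Run:
```python
from push import *
th1=.389
p,o=pose(.355,.012); robot.goto(np.r_[p[:2],.2],o); robot.servo_line(p,o,.15)
for th in (.355,th1):
    p,o=pose(th); robot.servo_line(p,o,.03); print(robot.read_force().round(2))
p,o=pose(th1,.012); robot.servo_line(p,o,.1); robot.servo_line(np.r_[p[:2],.2],o,.2)
view('w3'); print(robot.read_t())
from ang import *
ang('w3',(257,72),(319,165))
C=cam('wrist');print('key proj',proj(C,[.4925,.0925,.076]))
```

```text
[-0.58  0.04  0.59]
[-0.07 -0.62  0.25]
15.475
hub [0.57564768 0.07537689] (28.84333610534668, 29.71841812133789) disc [0.6817223  0.11771699] (46.17066955566406, 50.51858139038086) r 0.11421255905366676 disc ang 0.3797767893697916
tab line 0.3841789 axis miss -0.0006574228908252759 via mean 0.3726282104747897 r mean 0.05691755014756126 n 484 zmean 0.09363469284598339 height panel 0.053895552063515456
key proj [[319.71871232 238.6725496 ]]
```

View pics/w3.png

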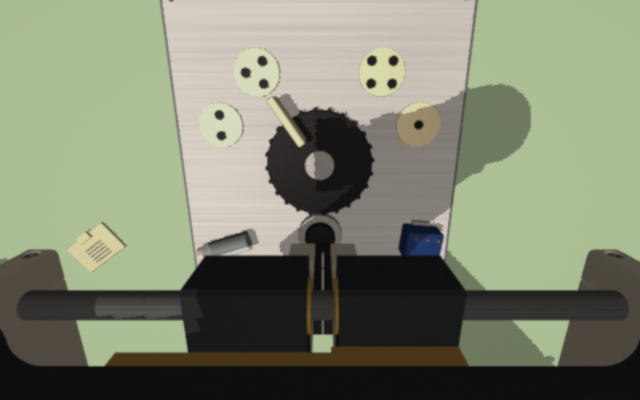

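The tab line runs through the disc's centre (tab 0.373–0.384, disc 0.380), so the selector is set. Now I'll press the key, stepping down while watching the force.

Run:
```python
from push import *
xy=[.492,.093];o=down(YAW)
robot.goto(np.r_[xy,.13],o); robot.servo_line(np.r_[xy,.080],o,.1); robot.dwell(.2)
f0=np.mean([robot.read_force()[2] for _ in range(5)]); print('f0',f0,robot.read_t())
z=.079
while z>.064:
    robot.servo_line(np.r_[xy,z],o,.02); robot.dwell(.03)
    f=robot.read_force()[2]-f0; print(round(z,4),round(robot.read_position()[2],4),round(f,2))
    if f>11: break
    z-=.001 if z>.0715 else .0005
robot.dwell(.45); print(robot.read_force()[2]-f0,robot.read_t())
robot.servo_line(np.r_[xy,.13],o,.08)
view('w4'); print(robot.read_t())
from ang import *
ang('w4',(257,72),(319,165))
```

```text
f0 0.5383428100317265 17.0083
0.079 0.0791 0.72
0.078 0.0779 0.28
0.077 0.0771 0.79
0.076 0.0761 1.46
0.075 0.0751 2.04
0.074 0.0741 3.04
0.073 0.0731 4.2
0.072 0.072 3.73
0.071 0.0713 6.72
0.0705 0.0712 10.54
0.07 0.0711 15.62
16.02823883786229 20.575
22.2083
hub [0.57556515 0.07532261] (28.91897964477539, 29.681808471679688) disc [0.68169303 0.11757504] (46.1500129699707, 50.2722282409668) r 0.11422957107105933 disc ang 0.37889111503976747
tab line 0.38434127 axis miss -0.0006545852233394399 via mean 0.372893305178892 r mean 0.057180528299704096 n 483 zmean 0.09367044670974178 height panel 0.0538692644777124
```

The key hit a clear end stop after about 6 mm of travel. Last, I'll check that it's back up and the loose parts haven't moved.

Run:
```python
from h import *
robot.goto([.515,.085,.27],down(-.215))
c=cam('wrist');p,d=robot.grab_frame('wrist');C,f,cx,cy=c
for u,v in((319,197),(318,188)):
    z=d[v,u];print((C[:3,:3]@np.array([(u-cx)/f*z,(v-cy)/f*z,z])+C[:3,3]).round(4))
p0=np.load('w1.npz')['p']; df=np.abs(p.astype(int)-p0).sum(2)
for n,b in(('tube',(180,225,185,262)),('trafo',(170,225,395,455)),('door',(180,245,50,125))): print(n,df[b[0]:b[1],b[2]:b[3]].mean().round(1),(df[b[0]:b[1],b[2]:b[3]]>120).mean().round(3))
t,_=robot.grab_frame('top'); t0=np.load('top1.npz')['p']; print('driver diff',np.abs(t.astype(int)-t0)[145:212,445:465].mean().round(1),robot.read_t())
cv2.imwrite('pics/w5.png',p[:,:,::-1])
```

```text
[0.4898 0.0927 0.076 ]
[0.5005 0.0914 0.0777]
tube 28.5 0.053
trafo 15.8 0.019
door 15.1 0.024
driver diff 20.5 22.625
```

View pics/w5.png

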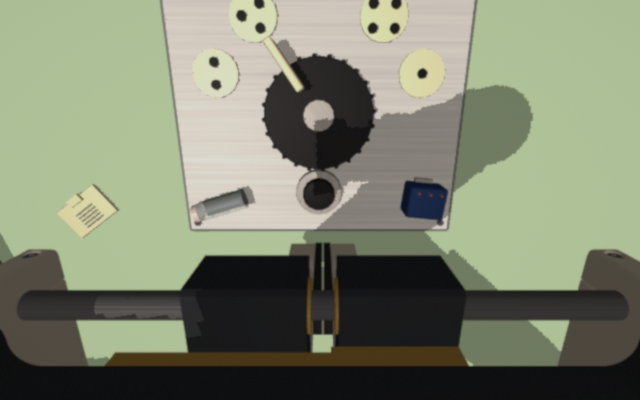

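The key is up at (319,193) and its top is at 0.076 m. The tab still points at the three-dot disc. Tube, transformer and door are where they were, apart from a 1–2 px shift of the whole picture. I'm handing in.

```bash
python3 -c "
from rig import robot
robot.job_done();print(robot.read_t())"
```

```text
the job is handed in; nothing more can be done
the job is handed in; nothing more can be done
```

I pushed the tab round in two steps with the shut fingertips until it pointed at the three-dot disc. Then I pressed the test key to its stop, held it for a bit over half a second, and let it up. The job was handed in at about 22.6 s, with the arm clear of everything.

- **Selector:** my last measurement put the tab at 0.373–0.384 rad and the disc's centre at 0.379 rad (world angles). The spread is two ways of fitting the tab, which differ by about 0.6°. The angle was the same before and after the key press.
- **Test key:** the fingertip met it at about z = 0.077 m and hit a hard stop at 0.071 m, which matches the 6 mm travel. The press force reached about 16 N. Afterwards the key's top measured 0.076 m, the same as at the start.
- **Loose parts:** the tube, transformer and battery door look unmoved in the last wrist picture, apart from a 1–2 pixel shift of the whole image. I checked the screwdriver only by comparing the two top pictures by number. That difference was small but not zero, and I did not view the second picture; the arm never went near the screwdriver after the first move.

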